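# Park the large round tin against the steel box

### The job

Slide the large flat round tin along the wooden rail to the end where the hinged steel box stands, until the tin rests against the box. Keep it on the glass and touching or nearly touching the rail all the way, and leave the small round tin where it is.

Things in the scene. Friction and masses are not known exactly. Their poses are not given: they have to be found in the camera images.
- rail: Straight dark wooden rail fixed on the glass, 20 mm thick (x), 760 long (y), 40 high. Origin: middle of its underside, z up. Its long face towards the robot (x = -10 mm) is the wall to slide along. 310 mm from its middle stand the steel box (one end) and a pencil holder 76 mm square, 180 high (other end); which end varies. Bystanders up to 105 mm high stand 150 mm or more from this face.
- large_tin_center (a point): Centre, half-way up (25 mm), of the large closed steel tin: an upright plain disc 100 mm in diameter, 50 mm high, 0.25 to 0.5 kg, standing loose against the rail's robot-side face (gap 1 to 2 mm), within 70 mm of the rail's middle. Too wide for most grippers; smooth, it slides easily (1 to 3 N). Its x and y axes mean nothing.
- steel_box: Fixed steel box with a hinged lid (shut), 100 mm (x) by 120 (y), 66 high (105 with its lid's handle), sides parallel to the rail's, its back 1 mm from the rail's robot-side face. Origin: centre of its underside. The tin parks against its side facing the rail's middle; the tin's centre is then 110 mm from the box's centre, along the rail.
- small_tin_center (a point): Centre, half-way up (15 mm), of the small closed steel tin: same shape as the large one but 60 mm in diameter and 30 mm high, loose, standing away from the rail on the robot's side. A bystander: leave it alone.
There are look-alikes about, which are no part of the job. Leave any orange look-alike of the steel_box alone.

How it is judged:
By the outcome, as a careful person would: the job done as asked, in the order asked, and still so for the second after the job is handed in, with the robot touching nothing.
It also fails if it takes over 32 s, if anything falls off the work surface, if the arm or the gripper's body presses on something with over 40 N, if the wrist force passes 120 N, or if a joint passes its speed limit or range.

### The arm

A 6-joint arm with a two-finger parallel gripper is mounted at the origin on the work surface. World frame = base frame: x ahead of the robot, y to its left, z up, the work surface at z = 0. Lengths are in m, angles in rad, forces in N, time in s.
With the tool pointing down it reaches from about 0.35 to 0.975 m from the base axis. Payload 4.9 kg.
Tool frame: the origin (TCP) lies at the very end of the fingers, on their centre line; the grasp point (between the pads) lies 19 mm behind it; z points along the fingers, y is the direction in which the jaws open and shut (so a half turn about z gives the same grasp; the last joint's range is limited). The gripper opens to 85 mm and grips with 20 to 120 N. Pads are 22 mm wide; open, the fingers measure 114 mm over their backs; the gripper's body (76 mm by 85 mm) begins 54 mm behind the grasp point. The pads swing forward as they close: fully open they stand 13 mm farther back than shut.
Start: joints at [-0.119, 0.053, 1.613, -0, 1.476, -0.119], TCP at [0.625, 0, 0.231] pointing down, gripper open.
Joint ranges: [-3.01, 3.01], [-1.01, 2.22], [0.06, 2.58], [-1.02, 4.17], [0.09, 2.62], [-3.14, 3.14]. Speed limits (rad/s): [2.57, 2.57, 3.14, 3.14, 3.14, 3.14].

### API

Orientations are given as a rotation vector (axis times angle).
In Python, from station import ctrl gives the robot as it stands.
- The arm moves only by the tool apply_moves, never from a script. Its argument "deltas" is a list of rows, each a list of 5 numbers: the shift along the tool's x, y, z in m, then the turn about the tool's z in rad, then the gripper's target within -1 to 1 (fully open at 1, half-way at 0, shut at -1). A call has exactly 8 rows; each row shifts and turns the pose as measured when the row begins, along the tool's axes as they then stand; what a row does not reach is not made up. A row lasts 1/8 s, in which the tool goes at most 62.5 mm and 10.7 degrees, less where a joint would pass 70% of its speed; a pose out of reach is approached as far as the arm can. A call with a gripper value outside its range is refused whole. The fingers move at their own pace and stop on an object; "grip_force" is the grip in N (left out, the last holds). Time passes only in rows, so rows that do not move let the fingers close, or fill a call up. It gives the time, the measured TCP pose, the force and the opening at its end, in the units of the state.
- ctrl.get_obs(): the state, without advancing time (a new reading comes with each control period).
- ctrl.get_image(name): name is "scene" or "side" or "wrist"; returns a dict with "img" (480x640x3 uint8, red, green, blue), "range_z" (480x640 float32, m along the optical axis (not along the pixel's ray), 0 where there is no reading), "mtx" (3x3 intrinsics, pixels), "eye" and "attitude" of the camera in the world; the wrist camera has in their place "mount" (4x4, takes a point from camera to tool coordinates, whose origin is the TCP and whose axes are the flange's). Camera axes: x right, y down, z forward; pixel columns grow to the right and rows downward; lengths in m; the calibration is good to about 2 mm. A picture is of the moment at which its call begins: read the wrist's pose just before it.
- ctrl.finish_job(): hands the job in, once; it reports no verdict.
Trained networks look in a picture, given as the dict that the camera call returned (one of the last four; its "shot" number tells which), for a name from the list of things; names that differ only in an ending like _2 or _b are one class to them, and where a whole thing is asked for, a point or a joint stands for the part that bears it (a point fixed in the world has none). Each returns a list of dicts, best first, with "confidence" (0 to 1); they miss things now and then, are a little off and sometimes report something else, mostly with a low value. They report only what shows in the picture. A call takes as long as a camera call. They do not tell look-alikes from the thing itself.
- ctrl.search_frame(picture, target): "extent" ([left, top, width, height] in pixels, round what is visible of it).
- ctrl.spot_point(picture, target): "uv" ([column, row] in pixels: a listed point, or the origin of a listed thing).
The state is a dict: "t": time; "q": joint angles; "dq": joint speeds; "effort": joint torques, N m; "tool_pos": TCP position; "tool_rot": TCP orientation; "contact_force": force on the tool from outside, world axes, zero at the start; "wrist_torque": the same for the moment, N m; "opening": finger opening in m.
Only numpy, scipy, OpenCV 4.12 (cv2) and the standard library are available. Lean on these libraries where they do the work, as an engineer would, in place of code of your own. Each camera call takes 0.05 s, during which the arm holds its last target.

## Working session

There is one attempt and no reset: what is moved stays moved. The work goes in short steps, Python scripts to look and compute and a tool call to move; the robot and the scene stay as the last step left them, time stands still between calls to the robot, and variables do not carry over. Pictures are saved under pics/ and viewed, and the job is handed in when it is done.

Besides the shell and the picture viewer there is one more tool, called by a JSON object that holds its "method" and its "body", one argument or row to a line. apply_moves: Moves the arm, as the interface text tells. Its arguments: {"type":"object","properties":{"deltas":{"type":"array"},"grip_force":{"type":"number"}},"required":["deltas"]}

```bash
mkdir -p pics; ls; cat > h.py <<'E'
import numpy as np, cv2
from station import ctrl
def world(p,u,v,z=None):
    K=p["mtx"];d=np.array([(u-K[0,2])/K[0,0],(v-K[1,2])/K[1,1],1.0])
    R=np.array(p["attitude"])
    if R.shape!=(3,3):
        R=cv2.Rodrigues(R.astype(float))[0] if R.size==3 else R
    e=np.array(p["eye"])
    if z is None: return e+R@d*p["range_z"][int(round(v)),int(round(u))]
    w=R@d; return e+w*(z-e[2])/w[2]
E
python3 - <<'E'
from h import *
o=ctrl.get_obs();print(o)
for n in ["scene","side"]:
    p=ctrl.get_image(n);cv2.imwrite(f"pics/{n}1.png",p["img"][:,:,::-1]);print(n,p["eye"],p["attitude"])
    for t in ["rail","large_tin_center","steel_box","small_tin_center"]:
        for f in (ctrl.search_frame,ctrl.spot_point):
            for r in f(p,t)[:4]:
                print(t,{k:np.round(v,2) for k,v in r.items()}, np.round(world(p,*r["uv"],{"large_tin_center":.025,"small_tin_center":.015}.get(t,0)),3) if "uv" in r else "")
E
```

```text
pics
{'t': 0.0, 'q': array([-1.19019654e-01,  5.33709349e-02,  1.61431727e+00, -5.49018814e-06,
        1.47600997e+00, -1.18989377e-01]), 'dq': array([ 9.25027347e-04,  1.45504545e-03,  1.38298201e-03,  6.73102349e-04,
        1.01458278e-03, -9.71386653e-05]), 'effort': array([ 2.70554956e-04, -3.93670499e+01, -3.70175600e+01, -1.62778279e-04,
        6.93513779e-03, -6.06393527e-06]), 'tool_pos': array([6.24363873e-01, 6.26647387e-05, 2.30040405e-01]), 'tool_rot': array([-2.22030612e+00, -2.22024006e+00,  2.05011420e-03]), 'contact_force': array([0.24343426, 0.48691645, 0.75110405]), 'wrist_torque': array([ 0.02426043, -0.00108326, -0.02964461]), 'opening': 0.0854766878910676}
scene [1.11016711 0.07621424 0.58917538] [-1.56470282 -1.8853188   0.87775919]
rail {'extent': array([119.1, 248.9, 425.5, 157.9]), 'confidence': np.float64(0.9)} 
rail {'uv': array([295.8, 321.6]), 'confidence': np.float64(0.72)} [ 0.647 -0.064  0.   ]
large_tin_center {'extent': array([253.3, 247.9,  57.3,  52.4]), 'confidence': np.float64(0.8)} 
large_tin_center {'uv': array([285.7, 274.4]), 'confidence':
[... 1038 characters left out ...]
.581 -0.081  0.   ]
large_tin_center {'extent': array([339.4, 226.2,  53. ,  44.1]), 'confidence': np.float64(0.79)} 
large_tin_center {'uv': array([368.2, 251.1]), 'confidence': np.float64(0.91)} [ 0.559 -0.109  0.025]
steel_box {'extent': array([413.3, 276.8, 112.2, 103. ]), 'confidence': np.float64(0.96)} 
steel_box {'uv': array([423.1, 427.9]), 'confidence': np.float64(0.72)} [ 0.342 -0.393  0.   ]
steel_box {'uv': array([460.8, 340.2]), 'confidence': np.float64(0.68)} [ 0.511 -0.344  0.   ]
small_tin_center {'extent': array([316.4, 318.6,  42.6,  37.3]), 'confidence': np.float64(0.68)} 
small_tin_center {'uv': array([335.7, 338.8]), 'confidence': np.float64(0.83)} [ 0.361 -0.216  0.015]
```

View pics/scene1.png

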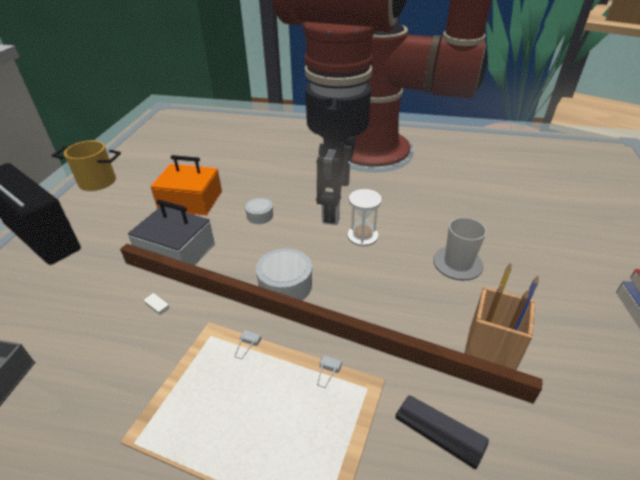

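View pics/side1.png

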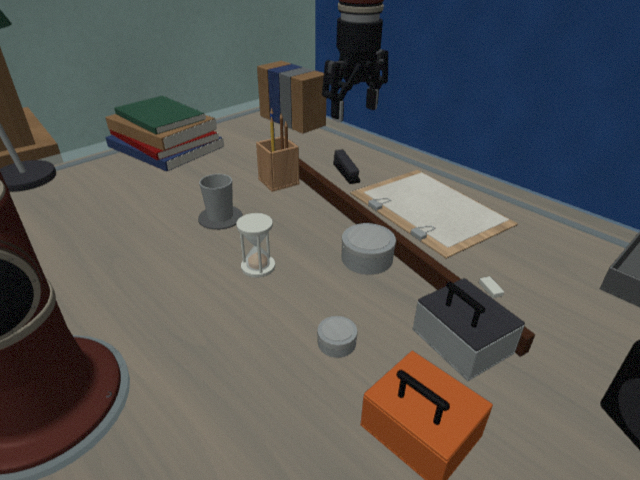

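The large tin is at scene px (285,275), against the rail. The small tin (259,211) is smaller and stands away from it. The grey box (172,235) is at the rail's far-left end, and the orange look-alike (188,187) stands off the rail. Next I'll fit the geometry from depth and check the choice in a crop.

```bash
python3 - <<'E'
from h import *
def cloud(p):
    K=p["mtx"];z=p["range_z"];v,u=np.indices(z.shape)
    d=np.stack([(u-K[0,2])/K[0,0]*z,(v-K[1,2])/K[1,1]*z,z],-1)
    R=cv2.Rodrigues(np.array(p["attitude"],float))[0]
    P=d@R.T+np.array(p["eye"]);P[z==0]=np.nan;return P
for n in ["scene","side"]:
    p=ctrl.get_image(n);P=cloud(p);im=p["img"].astype(int)
    x,y,z=P[...,0],P[...,1],P[...,2]
    # rail top
    m=(abs(z-.04)<.006)&(im[...,0]<110)&(im[...,0]>im[...,2]+15)&(x>.4)&(x<.9)&(abs(y)<.6)
    q=P[m][:,:2].astype(np.float32)
    l=cv2.fitLine(q,cv2.DIST_HUBER,0,.01,.01).ravel()
    s=(q-l[2:])@l[:2];n_=np.array([-l[1],l[0]]);e=(q-l[2:])@n_
    k=abs(e)<.015;mid=l[2:]+l[:2]*(np.percentile(s[k],.5)+np.percentile(s[k],99.5))/2
    print(n,"rail",len(q),"dir",l[:2],np.degrees(np.arctan2(l[1],l[0])),"mid",mid,"len",np.ptp(s[k]),"e pct",np.percentile(e[k],[1,50,99]))
    for nm,c,h,r in [("large",(.56,-.105),.05,.075),("small",(.37,-.216),.03,.05),("box",(.515,-.345),.066,.09)]:
        m=(np.hypot(x-c[0],y-c[1])<r)&(abs(z-h)<.006)
        q=P[m][:,:2].astype(np.float32)
        if len(q)>10: print(nm,len(q),cv2.minEnclosingCircle(q),np.median(P[m][:,2]),cv2.minAreaRect(q))
    # everything near / tall objects grid, obstacles
    cv2.imwrite(f"pics/{n}c.png",cv2.resize((p["img"][190:310,110:330] if n=="scene" else p["img"][210:470,300:540])[:,:,::-1],None,fx=2.3,fy=2.3))
E
```

```text
scene rail 4919 dir [0.21621013 0.97634685] 77.513466 mid [ 0.6437983  -0.05615668] len 0.75671804 e pct [-0.00872983 -0.00014388  0.01240876]
large 1796 ((0.5687035918235779, -0.10438854247331619), 0.05159769207239151) 0.04962341595347608 ((0.5686527490615845, -0.1028948649764061), (0.10055878013372421, 0.09877099096775055), 16.628948211669922)
small 384 ((0.36866939067840576, -0.21518906950950623), 0.03257676959037781) 0.029380967322204743 ((0.37011244893074036, -0.2145897001028061), (0.06088264659047127, 0.05949210375547409), 36.585792541503906)
box 1986 ((0.5148715972900391, -0.34770655632019043), 0.07649539411067963) 0.06539464990902516 ((0.5146927833557129, -0.347507506608963), (0.12246871739625931, 0.10187666863203049), 78.4567642211914)
side rail 2079 dir [0.19261247 0.9812749 ] 78.894714 mid [ 0.6271788  -0.09545934] len 0.6943807 e pct [-0.01423154  0.00059097  0.01351249]
large 1424 ((0.5652902722358704, -0.10280286520719528), 0.05240775644779205) 0.051655645280453716 ((0.5642995238304138, -0.10273005068302155), (0.10199353098869324, 0.10059313476085663), 64.08159637451172)
small 1026 ((0.3652951717376709, -0.2133830338716507), 0.03141674026846886) 0.03152583145693688 ((0.3655119836330414, -0.21353445947170258), (0.060511160641908646, 0.059917181730270386), 30.040475845336914)
box 3588 ((0.5083537101745605, -0.3465765416622162), 0.07710271328687668) 0.06727295809994449 ((0.5100494623184204, -0.3460017442703247), (0.120854951441288, 0.1025107204914093), 77.6248550415039)
```

View pics/sidec.png

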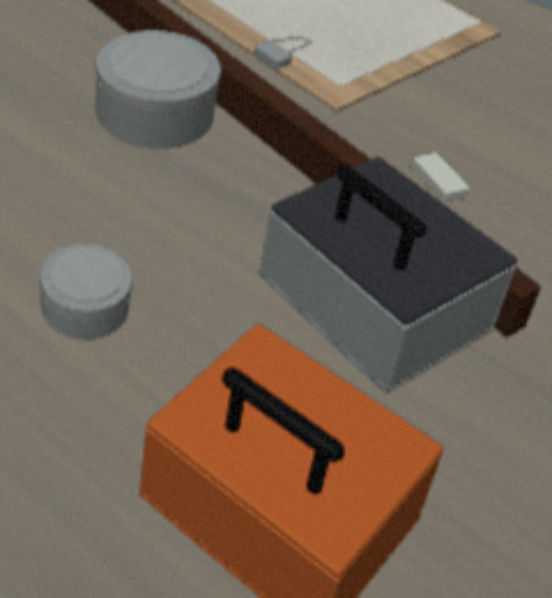

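The crop agrees with the choice: plain grey box at the rail end, orange one separate, large tin against the rail. Plan: shut the fingers, turn the tool's x onto the rail, come down behind the tin slightly to the robot side, and push along −x (tool).

{"method": "apply_moves", "body": {
  "deltas": [
    [0,0,0,0.11,-1],
    [0,0,0,0.108,-1],
    [-0.008,-0.015,0.02,0,-1],
    [-0.008,-0.015,0.03,0,-1],
    [-0.007,-0.015,0.03,0,-1],
    [-0.004,-0.012,0.03,0,-1],
    [0,0,0,0,-1],
    [0,0,0,0,-1]
  ],
  "grip_force": 40
}}

```text
t: 2.0
tool_pos: [0.5641, -0.0142, 0.1213]
tool_rot: [2.454, 1.955, 0.006]
contact_force: [-0.8, -0.7, 0.8]
opening: 0.0
```

```bash
cat >> h.py <<'E'
d=np.array([np.cos(np.radians(77.5)),np.sin(np.radians(77.5))]);n=np.array([-d[1],d[0]]);c=np.array([.6435,-.0565])
def st():
    o=ctrl.get_obs();t=o["tool_pos"];R=cv2.Rodrigues(o["tool_rot"])[0]
    print("t",o["t"],"pos",t,"along",(t[:2]-c)@d,"n",(t[:2]-c)@n,"toolx deg",np.degrees(np.arctan2(R[1,0],R[0,0])),"F",o["contact_force"].round(2),"op",o["opening"]);return o
E
python3 - <<'E'
from h import *
o=st()
p=ctrl.get_image("wrist");cv2.imwrite("pics/w1.png",p["img"][:,:,::-1])
R=cv2.Rodrigues(o["tool_rot"])[0];M=np.array(p["mount"]);K=p["mtx"]
# mount axes are flange's = tool axes
z=p["range_z"];v,u=np.indices(z.shape)
D=np.stack([(u-K[0,2])/K[0,0]*z,(v-K[1,2])/K[1,1]*z,z],-1)
T=D@M[:3,:3].T+M[:3,3];W=T@R.T+o["tool_pos"]
W[z==0]=np.nan
A=(W[...,:2]-c)@d;N=(W[...,:2]-c)@n
f=(T[...,2]>-.03)&(T[...,2]<.003)&(np.hypot(T[...,0],T[...,1])<.05)&(z>0)
print("fingers",f.sum(),[np.percentile(T[f][:,i],[1,99]) for i in range(3)] if f.any() else "")
m=(abs(W[...,2]-.05)<.005)&(z>0)&(A<.02)&(A>-.14)&(N>0)&(N<.14)
if m.any():
    q=np.stack([A[m],N[m]],-1).astype(np.float32);print("tin",len(q),cv2.minEnclosingCircle(q))
m=(abs(W[...,2]-.04)<.005)&(z>0)&(abs(N)<.03)
if m.any(): print("rail n",np.percentile(N[m],[1,50,99]))
E
```

```text
t 2.0 pos [ 0.56407963 -0.01417659  0.12129032] along 0.024130465191878784 n 0.08669825492860819 toolx deg 77.09117879185668 F [-0.77 -0.71  0.79] op 1.449308956602535e-05
fingers 1821 [array([0.00638059, 0.01172562]), array([-0.01409119,  0.01249709]), array([-0.02976312, -0.00437278])]
tin 2223 ((-0.06109929457306862, 0.06721396744251251), 0.05081922560930252)
rail n [-0.00434803  0.00593294  0.0151935 ]
```

View pics/w1.png

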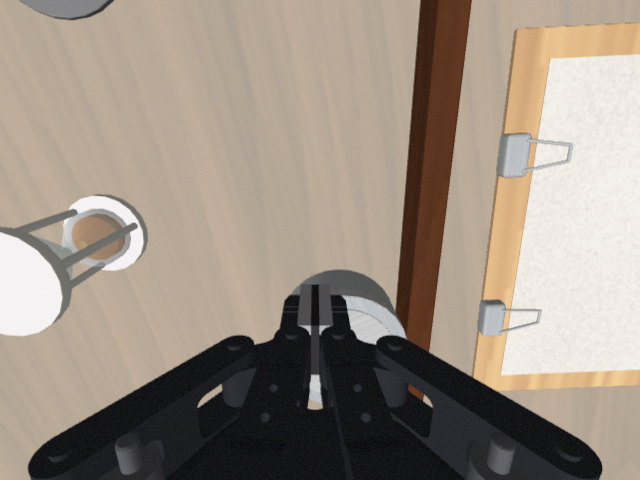

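Wrist view: tin at (350,320) just ahead of the shut fingers, rail at (430,200), hourglass (100,235) well to the side, the way down is clear. I'll descend with a further 6 mm toward the robot side.

{"method": "apply_moves", "body": {
  "deltas": [
    [0,-0.006,0.015,-0.007,-1],
    [0,0,0.02,0,-1],
    [0,0,0.02,0,-1],
    [0,0,0.02,0,-1],
    [0,0,0.014,0,-1],
    [0,0,0.008,0,-1],
    [0,0,0,0,-1],
    [0,0,0,0,-1]
  ]
}}

```text
t: 3.05
tool_pos: [0.5632, -0.0127, 0.0247]
tool_rot: [2.439, 1.962, 0.016]
contact_force: [-1.0, -0.1, 0.9]
opening: 0.0002
```

```bash
python3 - <<'E'
from h import *
o=st()
p=ctrl.get_image("wrist");cv2.imwrite("pics/w2.png",p["img"][:,:,::-1])
R=cv2.Rodrigues(o["tool_rot"])[0];M=np.array(p["mount"]);K=p["mtx"]
z=p["range_z"];v,u=np.indices(z.shape)
D=np.stack([(u-K[0,2])/K[0,0]*z,(v-K[1,2])/K[1,1]*z,z],-1)
T=D@M[:3,:3].T+M[:3,3];W=T@R.T+o["tool_pos"]
W[z==0]=np.nan
N=(W[...,:2]-c)@n
m=(abs(W[...,2]-.04)<.004)&(z>0)&(abs(N)<.03)
if m.sum()>50:
    l=cv2.fitLine(W[m][:,:2].astype(np.float32),cv2.DIST_HUBER,0,.01,.01).ravel();print(m.sum(),"rail ang",np.degrees(np.arctan(l[1]/l[0])),(l[2:]-c)@n, (l[2:]-c)@d)
E
```

```text
t 3.05 pos [ 0.56315182 -0.01270922  0.02469838] along 0.025362236202882315 n 0.08792167195550048 toolx deg 77.63758648586334 F [-1.04 -0.13  0.93] op 0.0001806106902698732
20550 rail ang 77.55657 0.006286033792143129 0.08123468207661279
```

View pics/w2.png

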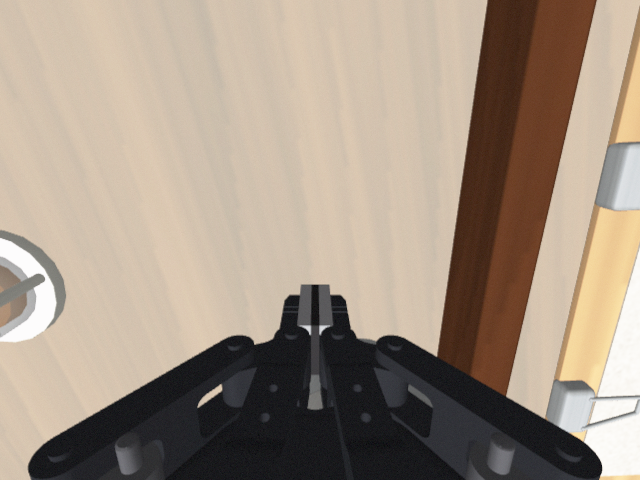

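Rail angle 77.6° agrees with the tool's x at 77.6°. Starting the push.

{"method": "apply_moves", "body": {
  "deltas": [
    [0,-0.005,0,0,-1],
    [-0.01,0,0.002,0,-1],
    [-0.008,0,0,0,-1],
    [-0.006,0,0,0,-1],
    [-0.008,0,0,0,-1],
    [-0.01,0,0,0,-1],
    [-0.01,0,0,0,-1],
    [-0.01,0,0,0,-1]
  ]
}}

```text
t: 4.1
tool_pos: [0.543, -0.074, 0.0234]
tool_rot: [2.443, 1.965, 0.019]
contact_force: [-3.2, 4.4, 1.6]
opening: -0.0001
```

```bash
cat >> h.py <<'E'
def tins(tag):
    p=ctrl.get_image("side");cv2.imwrite(f"pics/{tag}.png",p["img"][:,:,::-1])
    K=p["mtx"];z=p["range_z"];v,u=np.indices(z.shape)
    D=np.stack([(u-K[0,2])/K[0,0]*z,(v-K[1,2])/K[1,1]*z,z],-1)
    P=D@cv2.Rodrigues(np.array(p["attitude"],float))[0].T+np.array(p["eye"]);im=p["img"].astype(int)
    A=(P[...,:2]-c)@d;N=(P[...,:2]-c)@n
    m=(z>0)&(abs(P[...,2]-.0515)<.005)&(A>-.2475)&(A<.05)&(N>.01)&(N<.13)&(im.min(-1)>70)
    q=np.stack([A[m],N[m]],-1).astype(np.float32)
    print("tin",m.sum(),"along",np.percentile(q[:,0],[.5,99.5]),"n",np.percentile(q[:,1],[.5,99.5]),cv2.minEnclosingCircle(q))
    m=(z>0)&(abs(P[...,2]-.0315)<.005)&(np.hypot(P[...,0]-.3655,P[...,1]+.2135)<.05)
    print("small",cv2.minEnclosingCircle(P[m][:,:2].astype(np.float32)))
E
python3 - <<'E'
from h import *
st();tins("s2")
E
```

```text
t 4.1 pos [ 0.54299074 -0.0739787   0.02344074] along -0.038818564930002374 n 0.09434370301016701 toolx deg 77.62019585049806 F [-3.21  4.41  1.63] op -0.00014747688185039399
tin 1467 along [-0.14314761 -0.04577103] n [0.01842635 0.11567086] ((-0.09053554385900497, 0.06891477108001709), 0.05461079254746437)
small ((0.3659747540950775, -0.21340319514274597), 0.03126244246959686)
```

View pics/s2.png

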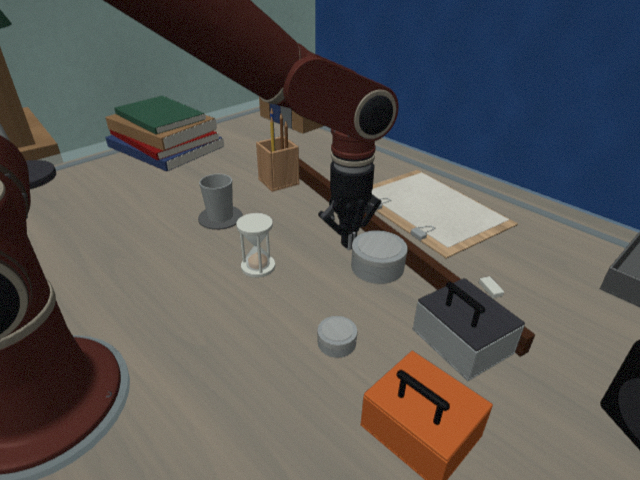

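The tin is at (380,255), still flush with the rail, with the fingers behind it and a small push force. The small tin (337,337) has not moved. Continuing.

{"method": "apply_moves", "body": {
  "deltas": [
    [-0.01,0,0,0,-1],
    [-0.01,0.001,0,0,-1],
    [-0.01,0,0,0,-1],
    [-0.01,0.001,0,0,-1],
    [-0.01,0,0,0,-1],
    [-0.01,0,0,0,-1],
    [-0.01,0,0,0,-1],
    [-0.008,0,0,0,-1]
  ]
}}

```text
t: 5.15
tool_pos: [0.5207, -0.1499, 0.0199]
tool_rot: [-2.437, -1.961, -0.01]
contact_force: [-1.9, 4.2, 1.8]
opening: -0.0
```

```bash
python3 - <<'E'
from h import *
st();tins("s3")
E
```

```text
t 5.15 pos [ 0.52065074 -0.1499032   0.01992593] along -0.11777861874047615 n 0.09972109207573959 toolx deg 77.62523205301491 F [-1.88  4.2   1.84] op -3.509932291934045e-05
tin 1792 along [-0.21938528 -0.12178592] n [0.01823476 0.11546674] ((-0.16652798652648926, 0.07001925259828568), 0.055400244891643524)
small ((0.36527639627456665, -0.2132205069065094), 0.03167778626084328)
```

View pics/s3.png

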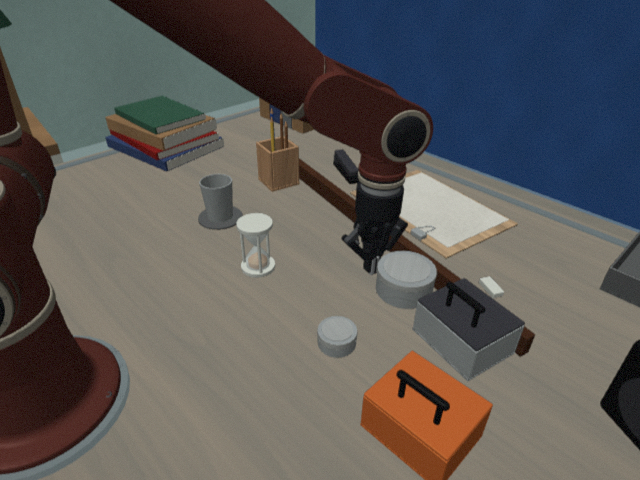

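{"method": "apply_moves", "body": {
  "deltas": [
    [-0.008,0.001,-0.001,0,-1],
    [-0.006,0.001,-0.001,0,-1],
    [-0.005,0.001,0,0,-1],
    [-0.004,0.001,0,0,-1],
    [-0.003,0,0,0,-1],
    [-0.002,0,0,0,-1],
    [-0.002,0,0,0,-1],
    [-0.001,0,0,0,-1]
  ]
}}

```text
t: 6.2
tool_pos: [0.5135, -0.18, 0.0194]
tool_rot: [-2.427, -1.954, -0.005]
contact_force: [-2.0, 4.0, 1.9]
opening: 0.0003
```

```bash
python3 - <<'E'
from h import *
st();tins("s4")
E
```

```text
t 6.2 pos [ 0.51345464 -0.18001387  0.01935872] along -0.14873306032931893 n 0.10022946749920211 toolx deg 77.6415817967153 F [-2.01  3.96  1.94] op 0.0002758453959546153
tin 1723 along [-0.23903674 -0.15320996] n [0.01819716 0.1158051 ] ((-0.19478397071361542, 0.06757426261901855), 0.05497043579816818)
small ((0.3655036687850952, -0.21246743202209473), 0.03153921663761139)
```

{"method": "apply_moves", "body": {
  "deltas": [
    [-0.002,0.0005,0,0,-1],
    [-0.0015,0,0,0,-1],
    [-0.001,0,0,0,-1],
    [-0.001,0,0,0,-1],
    [0,0,0,0,-1],
    [0,0,0,0,-1],
    [0,0,0,0,-1],
    [0,0,0,0,-1]
  ]
}}

```text
t: 7.25
tool_pos: [0.5133, -0.1807, 0.0194]
tool_rot: [-2.421, -1.949, -0.015]
contact_force: [-1.6, 3.8, 0.7]
opening: 0.0
```

```bash
python3 - <<'E'
from h import *
o=st();print("F along/n",o["contact_force"][:2]@d,o["contact_force"][:2]@n);tins("s5")
im=cv2.imread("pics/s5.png");cv2.imwrite("pics/s5c.png",cv2.resize(im[220:380,330:540],None,fx=3.5,fy=3.5))
E
```

```text
t 7.25 pos [ 0.5132747  -0.1806565   0.01940828] along -0.14939940512524083 n 0.10026605293780819 toolx deg 77.64734426087867 F [-1.56  3.85  0.75] op 5.518491424144505e-06
F along/n 3.415994254480071 2.3592085461912182
tin 1715 along [-0.2390102  -0.15415865] n [0.01779188 0.11555727] ((-0.19595398008823395, 0.06776142120361328), 0.05519267916679382)
small ((0.3664362132549286, -0.21348775923252106), 0.03169403597712517)
```

View pics/s5c.png

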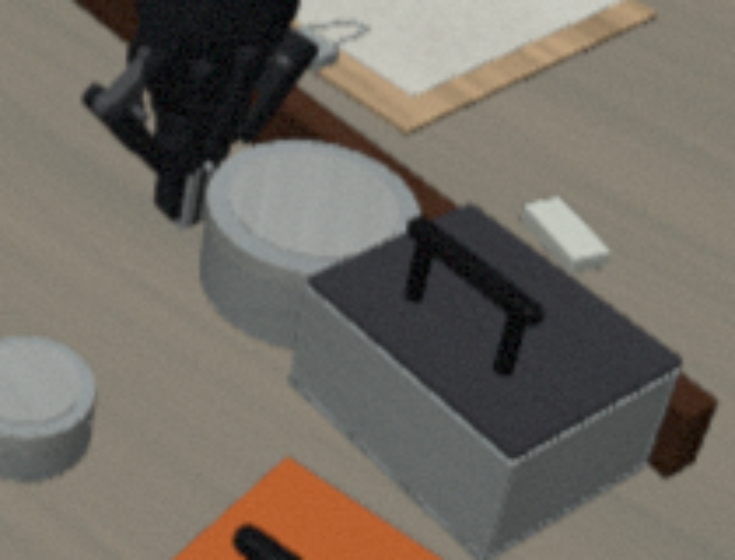

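The tin barely moved for the 5.5 mm I commanded, with the force unchanged. Very small rows may just be absorbed by the servo, so I'll try slightly larger ones and see whether the force rises or the tin moves.

{"method": "apply_moves", "body": {
  "deltas": [
    [-0.003,0,0,0,-1],
    [-0.003,0,0,0,-1],
    [-0.003,0,0,0,-1],
    [-0.003,0,0,0,-1],
    [-0.003,0,0,0,-1],
    [-0.003,0,0,0,-1],
    [-0.003,0,0,0,-1],
    [-0.003,0,0,0,-1]
  ]
}}

```text
t: 8.3
tool_pos: [0.5133, -0.1799, 0.0199]
tool_rot: [-2.394, -1.925, -0.075]
contact_force: [0.2, 15.4, 5.7]
opening: -0.0
```

```bash
python3 - <<'E'
from h import *
o=st();print("F along/n",o["contact_force"][:2]@d,o["contact_force"][:2]@n);tins("s6")
E
```

```text
t 8.3 pos [ 0.51328399 -0.17987033  0.0198906 ] along -0.14862986212110957 n 0.1004271396221411 toolx deg 77.54787462699205 F [ 0.2  15.37  5.74] op -5.90429008899029e-06
F along/n 15.044968021454284 3.1269181029189554
tin 1711 along [-0.23943928 -0.15420033] n [0.01821319 0.11607455] ((-0.19560866057872772, 0.06776551157236099), 0.054804228246212006)
small ((0.3662112355232239, -0.21269315481185913), 0.032269399613142014)
```

The force rose to 15 N with no motion, so the tin is against the box. I'll back off along +x, then go up.

{"method": "apply_moves", "body": {
  "deltas": [
    [0.004,0,0,0,-1],
    [0.008,-0.001,0,0,-1],
    [0.012,-0.002,0,0,-1],
    [0.015,0,-0.005,0,-1],
    [0.01,0,-0.03,0,-1],
    [0.005,0,-0.04,0,-1],
    [0,0,-0.04,0,-1],
    [0,0,-0.03,0,-1]
  ]
}}

```text
t: 9.35
tool_pos: [0.5232, -0.1344, 0.1724]
tool_rot: [-2.396, -1.929, -0.072]
contact_force: [1.4, 0.7, 0.8]
opening: -0.0001
```

{"method": "apply_moves", "body": {
  "deltas": [
    [0.03,0,-0.02,0,-1],
    [0.03,0,-0.01,0,-1],
    [0.03,0,0,0,-1],
    [0.02,0,0,0,-1],
    [0,0,0,0,-1],
    [0,0,0,0,-1],
    [0,0,0,0,-1],
    [0,0,0,0,-1]
  ]
}}

```text
t: 10.35
tool_pos: [0.5497, -0.026, 0.2196]
tool_rot: [-2.406, -1.936, -0.082]
contact_force: [-0.3, 0.4, -0.6]
opening: 0.0002
```

```bash
python3 - <<'E'
from h import *
o=st();tins("s7")
im=cv2.imread("pics/s7.png");cv2.imwrite("pics/s7c.png",cv2.resize(im[220:380,330:540],None,fx=3.5,fy=3.5))
p=ctrl.get_image("scene");cv2.imwrite("pics/sc7.png",cv2.resize(p["img"][180:320,100:320,::-1],None,fx=3.5,fy=3.5))
E
```

```text
t 10.35 pos [ 0.54967834 -0.02598445  0.21957999] along 0.009485486196069945 n 0.09820248451297858 toolx deg 77.64382734023461 F [-0.31  0.4  -0.62] op 0.0001678155068064179
tin 1708 along [-0.2390853  -0.15403382] n [0.01818968 0.11578503] ((-0.20185402035713196, 0.06638681143522263), 0.05137065425515175)
small ((0.36566412448883057, -0.2136746048927307), 0.03167419135570526)
```

View pics/s7c.png

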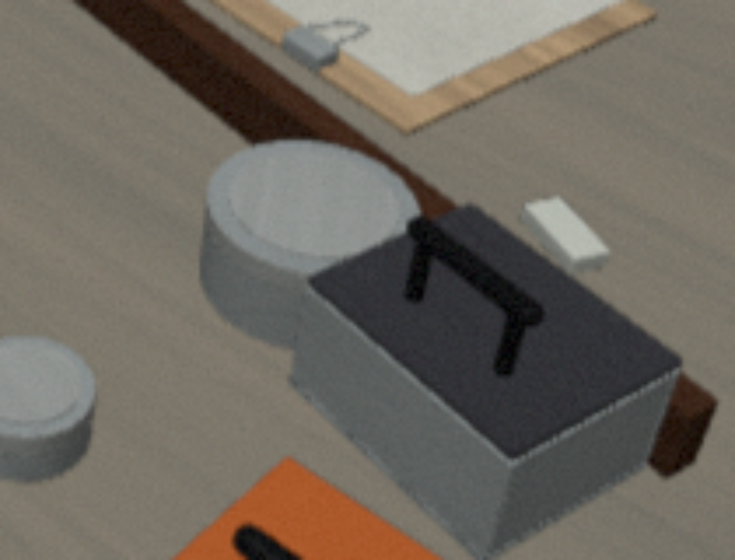

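View pics/sc7.png

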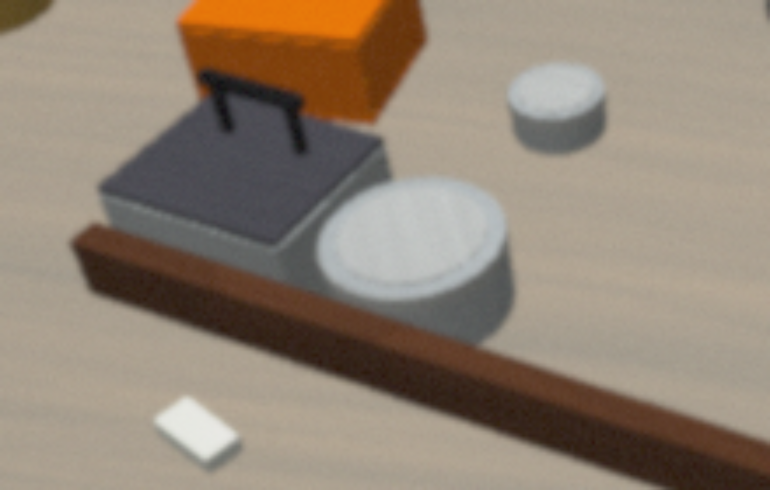

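Both crops show the tin against the box and flush with the rail, and the fingers are clear. Handing in.

```bash
python3 -c "
from h import *
print(ctrl.finish_job())"
```

```text
the job is handed in; nothing more can be done
None
```

The large tin now rests against the grey steel box, still up against the rail. I pushed it there with shut fingers, with contact slightly to the robot side so the tin stayed pressed to the rail. I then backed off and lifted clear, and handed in at about 10.4 s.

**Against the box:** at the end of the push the force rose from about 4 N to about 15 N with no further movement. The final fit puts the tin's centre about 109 mm from the box's centre along the rail; 110 mm was expected.

**Along the rail:** the tin's measured distance from the rail stayed the same within about 1 mm in every check, and the final pictures show it flush.

**Small tin:** its measured position is unchanged to within 1 mm. The orange box looks untouched and the arm never came near it.

**Disagreements:**
- The cameras disagreed by 3 to 6 mm on distances across the rail, so I relied on the force rise and the pictures for contact.
- One set of very small steps (5.5 mm commanded) moved the tool only 0.7 mm with no rise in force. Larger steps then showed that the tin was already blocked by the box.

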